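Fit the axle of the wire-reel stand

TASK

Fit the long axle to the reel stand: take it from the rest by its black grip and slide it in from the left (the side of the first hole), through the first side plate, the bore of the wire reel and the second side plate, until its collar is close to the first plate and its plain end sticks well out of the second. Let go and leave it lying in the holes; leave the short axle on its rest.

Things in the scene. Friction and masses are not known exactly. Their poses are not given: they have to be found in the camera images.
- long_axle: Loose long axle (178 mm, 70 g) lying level on the rest: steel rod 12 mm thick, steel collar 32 mm wide and 5 mm thick, black ribbed round grip 18 mm thick, 64 mm long. Origin: centre of the collar, on the centre line. x axis along the centre line: rod's end at x = +112 mm, grip from -2 to -66 mm, centre of mass near +40 mm. y and z may be turned any way about x.
- long_axle_tip (a point): Centre of the flat end of the long axle's rod, 112 mm from the middle of the collar.
- short_axle: Loose short axle, to be left alone: same rod, collar and grip, same origin and axes, but its rod ends at x = +66 mm (132 mm overall), too short for the stand. It lies parallel to the long one, 100 mm beside it; which lies on which side changes.
- reel_stand: Fixed stand: grey base 104 x 88 x 12 mm, two upright aluminium plates across its y axis, 90 mm wide, 8 mm thick, tops at z = 98 mm, outer faces at y = +38 and -38 mm, each with a 28 mm round hole, both on one level line along y, 70 mm above the desk. Origin: centre of the underside; z up, +y to the robot's left (turned up to 15 degrees). The axle goes in towards -y; a cradle holds the reel.
- near_hole (a point): Centre of the hole in the left (first) side plate, on the plate's outer face, at (0, +38, 70) mm in the stand's frame. Carry things high: a dark tablet propped up 125 mm high stands to the left of the stand, at about x = 630 to 770, y = 165 to 370 mm in the room (robot base at 0, 0); a low board clamp stands at about x = 500, y = 150 mm.
- far_hole (a point): Centre of the hole in the right (second) side plate, on the plate's outer face, at (0, -38, 70) mm in the stand's frame.
- wire_reel: The reel of wire, loose in the cradle between the plates, 72 mm in diameter and 52 mm wide, about 150 g, with a bore 36 mm in diameter in line with the plates' holes. Origin: centre of the bore; y axis along the bore.
- axle_rest: Fixed rest: grey base 70 x 150 mm, two aluminium combs across x, 40 mm apart, tops at z = 57 mm, with open-topped notches that carry the rods level, centre lines at z = 49 mm; an axle lifts straight up out. Origin: centre of the underside; z up, +x roughly away from the robot. Lanes at y = +50 and -50 mm, rods towards -x, collars at x = +30 mm, grips overhang freely beyond.

How it is judged (in metres and radians):
At the end, for the whole second after the job is handed in: Long axle at rest through both plates and the reel, put in from the left, within 15 degrees of the holes' line: end 10 mm or more beyond the second plate, collar outside the first plate, its middle within 30 mm of that hole. Reel within 20 mm of its place between the plates, short axle within 30 mm (y of long_axle_tip in the frame of reel_stand below -0.048 m and y of long_axle in the frame of reel_stand above 0.038 m and distance between long_axle and near_hole below 0.03 m and angle between the x axis of long_axle and the y axis of reel_stand, either way round below 0.26 rad and distance between long_axle_tip and far_hole below 0.055 m and z of wire_reel in the frame of reel_stand between 0.055 and 0.085 m and horizontal distance between wire_reel and reel_stand below 0.02 m and linear speed of long_axle below 0.02 m/s and distance of short_axle from where it was at the start of the episode below 0.03 m); the robot touches nothing.
It fails at once if the short axle is taken off its rest or pushed about (more than 30 mm) (distance of short_axle from where it was at the start of the episode above 0.03 m).
It also fails if it takes over 45 s, if anything falls off the work surface, if the arm or the gripper's body presses on something with over 40 N, if the wrist force passes 120 N, or if a joint passes its speed limit or range.

ROBOT

A 6-joint arm with a two-finger parallel gripper is mounted at the origin on a cart in front of the work surface, level with it; the furniture and walls round the work are solid. World frame = base frame: x ahead of the robot, y to its left, z up, the work surface at z = 0. Lengths are in m, angles in degrees, forces in N, time in s.
With the tool pointing down it reaches from about 0.325 to 0.85 m from the base axis. Payload 15.5 kg.
Tool frame: the origin (TCP) lies midway between the tips of the shut fingers; the grasp point (between the pads) lies 19 mm behind it; z points along the fingers, y is the line along which they close (so a half turn about z gives the same grasp; the last joint's range is limited). The gripper opens to 91 mm and grips with 3 to 60 N. Pads are 32 mm wide; open, the fingers measure 118 mm over their backs; the gripper's body (76 mm by 178 mm) begins 60 mm behind the grasp point.
Start: joints at [60.304, 28.281, 77.091, -0, 74.628, -5.472], TCP at [0.256, 0.57, 0.214] pointing down, gripper open.
Joint ranges: [-166.48, 166.48], [-47.26, 123.95], [12.59, 153.08], [-70.14, 250.14], [6.76, 159.57], [-176.63, 176.63]. Speed limits (degrees/s): [108.29, 108.29, 147.25, 172.46, 172.46, 172.46].

INTERFACE

Orientations are given as a 3x3 rotation matrix whose columns are the frame's x, y, z axes.
In Python, from bench import manip, optics, workorder, models gives the robot as it stands.
- The arm moves only by the tool move_arm, never from a script. Its argument "plan" is a list of rows, each an object of numbers: "x", "y", "z": the shift along the tool's x, y, z normalised to -1 to 1, where 1 is 200 mm; "spin": the turn about the tool's z normalised to -1 to 1, where 1 is 8 degrees. A call has 1 to 20 rows; each row shifts and turns the commanded pose from where the row before left it, along the tool's axes as they then stand; what a row does not reach is not made up. A row lasts 1/10 s, in which the tool goes at most 50 mm and 8.59 degrees, less where a joint would pass 70% of its speed; a pose out of reach is approached as far as the arm can. A call with a number of a shift or a turn outside -1 to 1 is refused whole. A call with a gripper value outside its range is refused whole. "grip" is the closure in counts, from 0 (fully open) to 255 (shut), set as the call begins (left out, the last holds). The fingers move at their own pace and stop on an object; "squeeze" is the grip in N (left out, the last holds). Time passes only in rows, so rows that do not move let the fingers close. It gives the time, the measured TCP pose, the force, the opening and the grip force at its end, in the units of the state.
- manip.state(): the state, without advancing time (a new reading comes with each control period).
- optics.get_image(name): name is "side" or "top"; returns a dict with "pixels" (384x512x3 uint8, red, green, blue), "fx", "fy", "cx", "cy" (pixels), "k1" (the pictures are not rectified: a ray, as slopes to the right and down, at radius r is drawn at 1 + k1 r^2 times it, then the intrinsics apply), "extrinsics" (4x4, takes a point from world to camera coordinates). Camera axes: x right, y up, looking along -z (the intrinsics and any distortion apply to the point x, -y, -z); pixel columns grow to the right and rows downward; lengths in m; the calibration is good to about 2 mm. A picture is of the moment at which its call begins. There is no depth.
- workorder.close_job(): hands the job in; it is judged then, once.
Trained networks look in the newest picture that a camera, given by its name, has taken for a name from the list of things; names that differ only in an ending like _2 or _b are one class to them, and where a whole thing is asked for, a point or a joint stands for the part that bears it (a point fixed in the world has none). Each returns a list of dicts, best first, with "conf" (0 to 1); they miss things now and then, are a little off and sometimes report something else, mostly with a low value. They report only what shows in the picture. A call takes as long as a camera call.
- models.spot_in(target, camera): "location" ([column, row] in pixels, amid what is visible of it).
The state is a dict: "t": time; "joint_pos": joint angles; "dq": joint speeds; "tau": joint torques, N m; "eef_pos": TCP position; "ee_rot": TCP orientation; "ft_force": force on the tool from outside, world axes, zero at the start; "wrist_torque": the same for the moment, N m; "grip_width": opening from 0.0 (shut) to 1.0 (fully open); "grip_force": force on a finger pad.
Only numpy, scipy, OpenCV 4.12 (cv2) and the standard library are available. Lean on these libraries where they do the work, as an engineer would, in place of code of your own. Each camera call takes 0.05 s, during which the arm holds its last target. There are 200 camera calls.

## Working session

There is one attempt and no reset: what is moved stays moved. The work goes in short steps, Python scripts to look and compute and a tool call to move; the robot and the scene stay as the last step left them, time stands still between calls to the robot, and variables do not carry over. Pictures are saved under pics/ and viewed, at most 10 in all, crops included, and the job is handed in when it is done.

Besides the shell and the picture viewer there is one more tool, called as name([rows], argument=value, ...), one row to a line, values as JSON. move_arm: Moves the arm, as the interface text tells. Its arguments: {"type":"object","properties":{"plan":{"type":"array","items":{"type":"object","properties":{"x":{"type":"number"},"y":{"type":"number"},"z":{"type":"number"},"spin":{"type":"number"}}}},"grip":{"type":"number"},"squeeze":{"type":"number"}},"required":["plan"]}

```bash
mkdir -p pics; cat > h.py <<'E'
import numpy as np, cv2
from bench import manip, optics, workorder, models
def ray(im,px):
    u=np.array([(px[0]-im["cx"])/im["fx"],(px[1]-im["cy"])/im["fy"]]);s=u.copy()
    for _ in range(30): s=u/(1+im["k1"]*(s@s))
    E=np.array(im["extrinsics"]);R=E[:3,:3]
    return -R.T@E[:3,3], R.T@np.array([s[0],-s[1],-1.])
def onz(im,px,z):
    o,d=ray(im,px); return o+d*(z-o[2])/d[2]
def proj(im,p):
    E=np.array(im["extrinsics"]);q=E[:3,:3]@np.array(p)+E[:3,3]
    s=np.array([q[0],-q[1]])/-q[2]; s=s*(1+im["k1"]*(s@s))
    return np.array([im["fx"]*s[0]+im["cx"],im["fy"]*s[1]+im["cy"]])
def save(im,name,crop=None,scale=1):
    a=im["pixels"][...,::-1]
    if crop: a=a[crop[1]:crop[3],crop[0]:crop[2]]
    cv2.imwrite("pics/"+name,cv2.resize(np.ascontiguousarray(a),None,fx=scale,fy=scale,interpolation=cv2.INTER_CUBIC))
E
python3 - <<'E'
from h import *
np.set_printoptions(precision=3,suppress=True)
for c in("top","side"):
    im=optics.get_image(c);save(im,c+"0.png",None,1.5)
    o,d=ray(im,(256,192));print(c,o,d,im["fx"],im["k1"])
    for n in["long_axle","long_axle_tip","short_axle","reel_stand","near_hole","far_hole","wire_reel","axle_rest"]:
        print(n,[(np.round(r["location"]),round(r["conf"],2),onz(im,r["location"],.05)) for r in models.spot_in(n,c)[:3]])
s=manip.state();print(s["t"],s["eef_pos"],s["ee_rot"],s["ft_force"])
E
```

```text
top [0.428 0.12  1.328] [ 0.082 -0.024 -0.996] 452.05948724712647 -0.05564889189061325
long_axle [(array([180., 196.]), 0.64, array([0.525, 0.303, 0.05 ]))]
long_axle_tip [(array([183., 192.]), 0.77, array([0.536, 0.294, 0.05 ]))]
short_axle [(array([146., 200.]), 0.74, array([0.516, 0.402, 0.05 ]))]
reel_stand [(array([328., 155.]), 0.85, array([ 0.635, -0.122,  0.05 ]))]
near_hole [(array([328., 158.]), 0.67, array([ 0.628, -0.121,  0.05 ]))]
far_hole [(array([324., 157.]), 0.77, array([ 0.631, -0.108,  0.05 ])), (array([144., 203.]), 0.44, array([0.509, 0.405, 0.05 ]))]
wire_reel [(array([337., 149.]), 0.74, array([ 0.655, -0.147,  0.05 ]))]
axle_rest [(array([169., 211.]), 0.74, array([0.485, 0.336, 0.05 ])), (array([329., 158.]), 0.41, array([ 0.626, -0.123,  0.05 ]))]
side [ 0.067 -0.908  0.62 ] [ 0.393  0.808 -0.439] 488.9516473466948 -0.02611317353738441
long_axle [(array([217., 177.]), 0.69, array([0.523, 0.279, 0.05 ]))]
long_axle_tip [(array([214., 174.]), 0.61, array([0.522, 0.302, 0.05 ]))]
short_axle [(array([202., 165.]), 0.46, array([0.515, 0.382, 0.05 ]))]
reel_stand [(array([342., 243.]), 0.69, array([ 0.628, -0.175,  0.05 ]))]
near_hole [(array([342., 243.]), 0.89, array([ 0.63 , -0.175,  0.05 ])), (array([196., 181.]), 0.44, array([0.46 , 0.285, 0.05 ]))]
far_hole [(array([340., 240.]), 0.6, array([ 0.629, -0.165,  0.05 ]))]
wire_reel [(array([332., 222.]), 0.82, array([ 0.661, -0.091,  0.05 ])), (array([211., 174.]), 0.36, array([0.514, 0.308, 0.05 ]))]
axle_rest [(array([199., 182.]), 0.75, array([0.464, 0.273, 0.05 ]))]
0.9 [0.256 0.57  0.214] [[-0.912  0.41   0.   ]
 [ 0.41   0.912  0.   ]
 [ 0.     0.    -1.   ]] [-0.159 -0.39  -0.057]
```

View pics/top0.png

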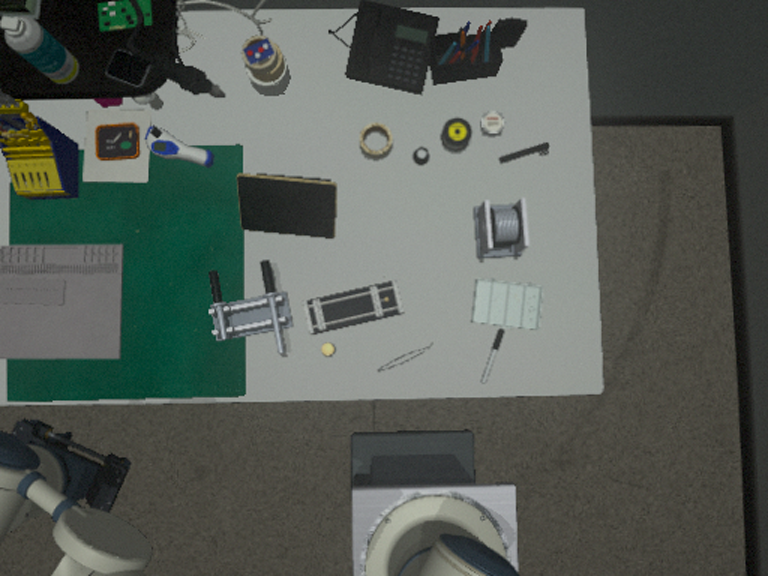

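View pics/side0.png

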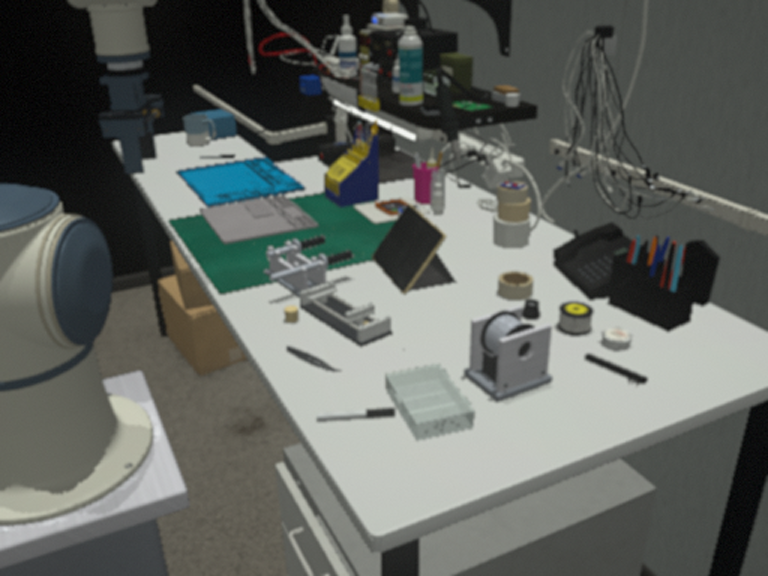

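The top view shows the long axle on the right lane of the rest: grip at about (267,275)/1.5, rod end at (283,355)/1.5. The stand is at about (500,230)/1.5. I'll zoom in to measure them.

```bash
python3 - <<'E'
from h import *
t=optics.get_image("top");s=optics.get_image("side")
np.save("top.npy",t["pixels"]);
z=lambda im,x,y,w,h,k:cv2.resize(np.ascontiguousarray(im["pixels"][y:y+h,x:x+w,::-1]),None,fx=k,fy=k,interpolation=cv2.INTER_CUBIC)
a=np.hstack([z(t,135,170,66,75,6),z(t,305,125,66,75,6)])
b=np.hstack([z(s,175,150,66,66,6),z(s,305,200,66,66,6)])
for m,W in((a,66),(b,66)):
    for x in range(0,m.shape[1],60): cv2.line(m,(x,0),(x,4),(0,0,255),1)
    for y in range(0,m.shape[0],60): cv2.line(m,(0,y),(4,y),(0,0,255),1)
cv2.imwrite("pics/a.png",a);cv2.imwrite("pics/b.png",b)
E
```

```text
(no output)
```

View pics/a.png

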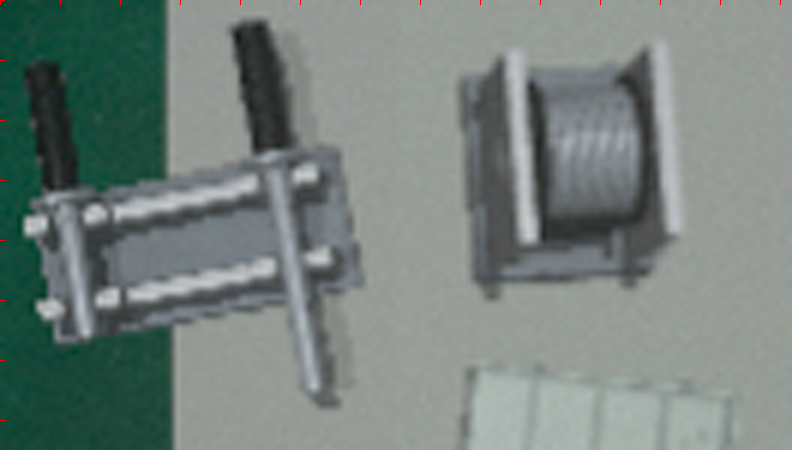

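View pics/b.png

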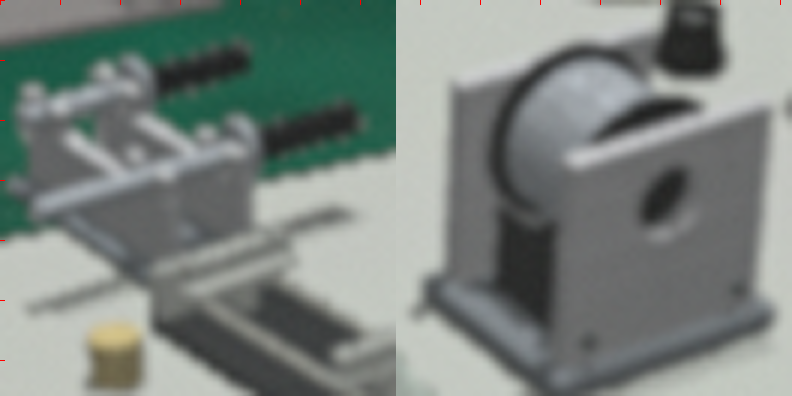

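```bash
python3 - <<'E'
from h import *
from scipy.optimize import least_squares
np.set_printoptions(precision=4,suppress=True)
t=optics.get_image("top");s=optics.get_image("side")
T1=lambda x,y:np.array([135+(x+.5)/6-.5,170+(y+.5)/6-.5])
T2=lambda x,y:np.array([305+(x-396+.5)/6-.5,125+(y+.5)/6-.5])
S1=lambda x,y:np.array([175+(x+.5)/6-.5,150+(y+.5)/6-.5])
S2=lambda x,y:np.array([305+(x-396+.5)/6-.5,200+(y+.5)/6-.5])
obs=[(t,T2(515,50),(.045,.034,.098)),(t,T2(529,242),(-.045,.034,.098)),(t,T2(657,40),(.045,-.034,.098)),(t,T2(672,236),(-.045,-.034,.098)),
(s,S2(568,160),(-.045,-.034,.098)),(s,S2(771,106),(.045,-.034,.098)),(s,S2(455,86),(-.045,.034,.098)),(s,S2(666,203),(0,-.038,.07)),(s,S2(553,388),(-.052,-.044,.006)),(s,S2(774,318),(.052,-.044,.006))]
def W(p,q):
    c,n=np.cos(p[2]),np.sin(p[2]);return np.array([p[0]+c*q[0]-n*q[1],p[1]+n*q[0]+c*q[1],q[2]])
for sel in(obs,obs[:4],obs[4:]):
    r=least_squares(lambda p:np.concatenate([proj(i,W(p,q))-u for i,u,q in sel]),[.63,-.13,0])
    print("stand",r.x[:2],np.degrees(r.x[2]),"res",r.fun.reshape(-1,2).round(1).tolist())
obsA=[(t,T1(318,392),.112),(t,T1(273,156),0),(t,T1(248,23),-.066),(s,S1(38,207),.112),(s,S1(246,144),0),(s,S1(356,117),-.066)]
def A(p,d): return np.array([p[0]+d*np.cos(p[2]),p[1]+d*np.sin(p[2]),.049])
for sel in(obsA,obsA[:3],obsA[3:]):
    r=least_squares(lambda p:np.concatenate([proj(i,A(p,d))-u for i,u,d in sel]),[.55,.3,3.3])
    print("axle",r.x[:2],np.degrees(r.x[2]),"res",r.fun.reshape(-1,2).round(1).tolist())
st=manip.state();print(st["t"],st["eef_pos"])
E
```

```text
stand [ 0.6467 -0.1385] 1.6562198408686757 res [[-0.0, 0.0], [-0.3, 0.1], [0.5, 0.7], [0.2, 0.1], [-0.4, -0.1], [-0.7, -1.4], [0.2, -1.0], [0.6, -0.5], [0.1, 1.4], [0.8, -0.1]]
stand [ 0.6474 -0.1382] 2.279471140837611 res [[-0.3, -0.1], [-0.2, 0.0], [0.2, 0.4], [0.3, -0.3]]
stand [ 0.6462 -0.1391] 1.324266631795828 res [[-0.6, 0.1], [-0.7, -1.2], [0.2, -0.9], [0.5, -0.2], [-0.1, 1.6], [0.8, 0.2]]
axle [0.5265 0.3038] 190.12705202499106 res [[-0.2, -0.2], [0.1, 0.2], [0.0, -0.3], [0.0, 0.5], [-0.4, 0.6], [0.2, -0.6]]
axle [0.5262 0.3037] 190.40015021531727 res [[-0.0, -0.1], [0.1, 0.3], [-0.0, -0.2]]
axle [0.5272 0.3046] 189.34006207735158 res [[-0.1, 0.2], [-0.3, 0.4], [0.4, -0.7]]
1.1 [0.2564 0.57   0.2139]
```

move_arm([
  {"spin": 0.96},
  {"spin": 0.96},
  {"spin": 0.96},
  {"spin": 0.96},
  {"spin": 0.96},
  {"spin": 0.96},
  {"spin": 0.96},
  {"spin": 0.96},
  {"spin": 0.96},
  {"spin": 0.96},
  {"spin": 0.96},
  {"spin": 0.96},
  {"spin": 0.96},
  {"spin": 0.96},
  {"spin": 0.96},
  {"spin": 0.96},
  {"spin": 0.96},
  {"spin": 0.96},
  {"spin": 0.93},
], grip=0, squeeze=50)

```text
invalid input
```

```bash
cat >> h.py <<'E'
def to(x,y,z,yaw):
    s=manip.state();R=np.array(s["ee_rot"]);p=np.array(s["eef_pos"])
    a=np.degrees(np.arctan2(R[1,1],R[0,1]))
    print("t",s["t"],"pos",p.round(4),"yaw",round(a,2),"j6",s["joint_pos"][5],"z",R[:,2].round(3),"ft",np.round(s["ft_force"],1),"w",s["grip_width"],s["grip_force"])
    print("delta tool units",(R.T@(np.array([x,y,z])-p)/.2).round(4),"spin",round((a-yaw)/8,3))
E
python3 -c "
from h import *
to(.5580,.3094,.214,-79.9)"
```

```text
t 1.1 pos [0.2564 0.57   0.2139] yaw 65.78 j6 -5.471850821225557 z [-0. -0. -1.] ft [-0.2  0.2  0.3] w 1.0008678989941056 0.0
delta tool units [-1.9096e+00 -5.6940e-01 -4.0000e-04] spin 18.209
```

move_arm([
  {"x": 0, "y": 0, "z": 0, "spin": 0.96},
  {"x": 0, "y": 0, "z": 0, "spin": 0.96},
  {"x": 0, "y": 0, "z": 0, "spin": 0.96},
  {"x": 0, "y": 0, "z": 0, "spin": 0.96},
  {"x": 0, "y": 0, "z": 0, "spin": 0.96},
  {"x": 0, "y": 0, "z": 0, "spin": 0.96},
  {"x": 0, "y": 0, "z": 0, "spin": 0.96},
  {"x": 0, "y": 0, "z": 0, "spin": 0.96},
  {"x": 0, "y": 0, "z": 0, "spin": 0.96},
  {"x": 0, "y": 0, "z": 0, "spin": 0.96},
  {"x": 0, "y": 0, "z": 0, "spin": 0.96},
  {"x": 0, "y": 0, "z": 0, "spin": 0.96},
  {"x": 0, "y": 0, "z": 0, "spin": 0.96},
  {"x": 0, "y": 0, "z": 0, "spin": 0.96},
  {"x": 0, "y": 0, "z": 0, "spin": 0.96},
  {"x": 0, "y": 0, "z": 0, "spin": 0.96},
  {"x": 0, "y": 0, "z": 0, "spin": 0.96},
  {"x": 0, "y": 0, "z": 0, "spin": 0.96},
  {"x": 0, "y": 0, "z": 0, "spin": 0.93},
], grip=0, squeeze=50)

```text
t: 3.0
eef_pos: [0.2564, 0.57, 0.2139]
ee_rot: [[0.985, 0.17, -0.0], [0.17, -0.985, -0.0], [-0.0, 0.0, -1.0]]
ft_force: [0.1, 0.4, 1.0]
grip_width: 1.002
grip_force: 0.0
```

```bash
python3 -c "
from h import *
to(.5580,.3094,.214,-79.9)"
```

```text
t 3.0 pos [0.2564 0.57   0.2139] yaw -80.22 j6 140.52441810667776 z [-0. -0. -1.] ft [0.1 0.4 1. ] w 1.0016845595081758 0.0
delta tool units [ 1.2646e+00  1.5401e+00 -6.0000e-04] spin -0.04
```

move_arm([
  {"x": 0.05, "y": 0.06, "z": 0, "spin": -0.04},
  {"x": 0.105, "y": 0.128, "z": 0, "spin": 0},
  {"x": 0.105, "y": 0.128, "z": 0, "spin": 0},
  {"x": 0.105, "y": 0.128, "z": 0, "spin": 0},
  {"x": 0.105, "y": 0.128, "z": 0, "spin": 0},
  {"x": 0.105, "y": 0.128, "z": 0, "spin": 0},
  {"x": 0.105, "y": 0.128, "z": 0, "spin": 0},
  {"x": 0.105, "y": 0.128, "z": 0, "spin": 0},
  {"x": 0.105, "y": 0.128, "z": 0, "spin": 0},
  {"x": 0.105, "y": 0.128, "z": 0, "spin": 0},
  {"x": 0.105, "y": 0.128, "z": 0, "spin": 0},
  {"x": 0.105, "y": 0.128, "z": 0, "spin": 0},
  {"x": 0.06, "y": 0.072, "z": 0, "spin": 0},
  {"x": 0, "y": 0, "z": 0, "spin": 0},
])

```text
t: 4.4
eef_pos: [0.5625, 0.3112, 0.2137]
ee_rot: [[0.984, 0.179, 0.0], [0.179, -0.984, -0.0], [0.0, 0.0, -1.0]]
ft_force: [-0.4, 0.2, 0.5]
grip_width: 1.0
grip_force: 0.0
```

```bash
python3 -c "
from h import *
to(.5580,.3094,.030,-79.9)"
```

```text
t 4.4 pos [0.5625 0.3112 0.2137] yaw -79.71 j6 103.36521757523701 z [ 0. -0. -1.] ft [-0.4  0.2  0.5] w 1.0002341049354284 0.0
delta tool units [-0.0239  0.0048  0.9185] spin 0.023
```

move_arm([
  {"x": -0.024, "y": 0.005, "z": 0.05, "spin": 0.02},
  {"x": 0, "y": 0, "z": 0.15, "spin": 0},
  {"x": 0, "y": 0, "z": 0.15, "spin": 0},
  {"x": 0, "y": 0, "z": 0.15, "spin": 0},
  {"x": 0, "y": 0, "z": 0.15, "spin": 0},
  {"x": 0, "y": 0, "z": 0.12, "spin": 0},
  {"x": 0, "y": 0, "z": 0.09, "spin": 0},
  {"x": 0, "y": 0, "z": 0.058, "spin": 0},
  {"x": 0, "y": 0, "z": 0, "spin": 0},
])

```text
t: 5.3
eef_pos: [0.5545, 0.3111, 0.0288]
ee_rot: [[0.984, 0.179, -0.003], [0.179, -0.984, -0.001], [-0.003, 0.001, -1.0]]
ft_force: [0.7, -0.4, 0.7]
grip_width: 1.003
grip_force: 0.0
```

```bash
python3 -c "
from h import *
to(.5580,.3094,.030,-79.9)
t=optics.get_image('top');s=optics.get_image('side')
z=lambda im,x,y,w,h,k:cv2.resize(np.ascontiguousarray(im['pixels'][y:y+h,x:x+w,::-1]),None,fx=k,fy=k)
cv2.imwrite('pics/c.png',np.hstack([z(t,120,130,100,110,4),z(s,165,110,100,110,4)]))"
```

```text
t 5.3 pos [0.5545 0.3111 0.0288] yaw -79.69 j6 103.5980134785397 z [-0.003 -0.001 -1.   ] ft [ 0.7 -0.4  0.7] w 1.00267373233537 0.0
delta tool units [ 0.0156  0.0114 -0.0061] spin 0.026
```

View pics/c.png

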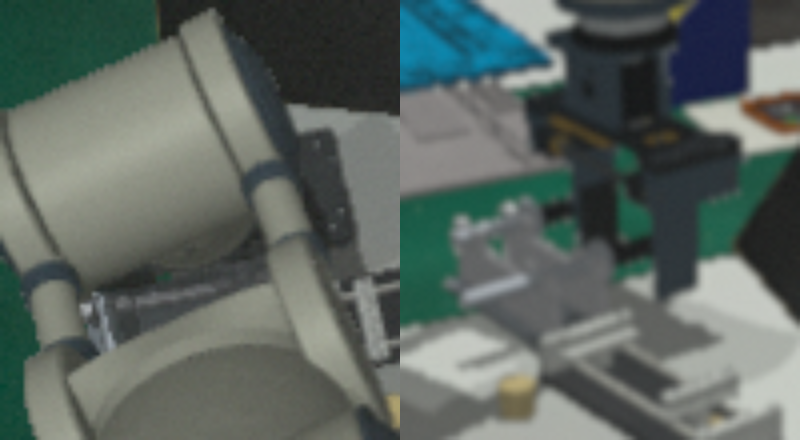

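The side view shows the fingers straddling the long axle's grip, with the collar in front of them at about (605,250). I'll centre 2 mm and close.

move_arm([
  {"x": 0.005, "y": 0.011, "z": -0.005, "spin": 0.02},
  {"x": 0, "y": 0, "z": 0, "spin": 0},
  {"x": 0, "y": 0, "z": 0, "spin": 0},
])

```text
t: 5.7
eef_pos: [0.5582, 0.3089, 0.032]
ee_rot: [[0.985, 0.175, 0.001], [0.175, -0.985, 0.0], [0.001, -0.0, -1.0]]
ft_force: [0.6, -0.0, -0.1]
grip_width: 1.003
grip_force: 0.0
```

move_arm([
  {"x": 0, "y": 0, "z": 0, "spin": 0},
  {"x": 0, "y": 0, "z": 0, "spin": 0},
  {"x": 0, "y": 0, "z": 0, "spin": 0},
  {"x": 0, "y": 0, "z": 0, "spin": 0},
  {"x": 0, "y": 0, "z": 0, "spin": 0},
  {"x": 0, "y": 0, "z": 0, "spin": 0},
  {"x": 0, "y": 0, "z": 0, "spin": 0},
  {"x": 0, "y": 0, "z": 0, "spin": 0},
  {"x": 0, "y": 0, "z": 0, "spin": 0},
  {"x": 0, "y": 0, "z": 0, "spin": 0},
], grip=255, squeeze=50)

```text
t: 6.7
eef_pos: [0.5577, 0.3089, 0.0313]
ee_rot: [[0.985, 0.175, 0.0], [0.175, -0.985, -0.0], [0.0, 0.0, -1.0]]
ft_force: [-0.4, -0.5, -0.5]
grip_width: 0.186
grip_force: 50.0
```

move_arm([
  {"x": 0, "y": 0, "z": -0.03, "spin": 0},
  {"x": 0, "y": 0, "z": -0.06, "spin": 0},
  {"x": 0, "y": 0, "z": -0.1, "spin": 0},
  {"x": 0, "y": 0, "z": -0.13, "spin": 0},
  {"x": 0, "y": 0, "z": -0.15, "spin": 0},
  {"x": 0, "y": 0, "z": -0.15, "spin": 0},
  {"x": 0, "y": 0, "z": -0.13, "spin": 0},
  {"x": 0, "y": 0, "z": -0.1, "spin": 0},
  {"x": 0, "y": 0, "z": -0.05, "spin": 0},
  {"x": 0, "y": 0, "z": 0, "spin": 0},
])

```text
t: 7.7
eef_pos: [0.5583, 0.3091, 0.2131]
ee_rot: [[0.985, 0.175, 0.003], [0.175, -0.985, 0.001], [0.003, -0.001, -1.0]]
ft_force: [-0.2, 0.7, -0.3]
grip_width: 0.186
grip_force: 50.0
```

move_arm([
  {"x": 0, "y": 0, "z": 0, "spin": -0.4},
  {"x": 0, "y": 0, "z": 0, "spin": -0.7},
  {"x": 0, "y": 0, "z": 0, "spin": -0.8},
  {"x": 0, "y": 0, "z": 0, "spin": -0.8},
  {"x": 0, "y": 0, "z": 0, "spin": -0.8},
  {"x": 0, "y": 0, "z": 0, "spin": -0.8},
  {"x": 0, "y": 0, "z": 0, "spin": -0.8},
  {"x": 0, "y": 0, "z": 0, "spin": -0.8},
  {"x": 0, "y": 0, "z": 0, "spin": -0.8},
  {"x": 0, "y": 0, "z": 0, "spin": -0.8},
  {"x": 0, "y": 0, "z": 0, "spin": -0.8},
  {"x": 0, "y": 0, "z": 0, "spin": -0.8},
  {"x": 0, "y": 0, "z": 0, "spin": -0.7},
  {"x": 0, "y": 0, "z": 0, "spin": -0.4},
  {"x": 0, "y": 0, "z": 0, "spin": 0},
])

```text
t: 9.2
eef_pos: [0.5572, 0.3086, 0.2101]
ee_rot: [[-0.031, 1.0, -0.002], [1.0, 0.031, -0.001], [-0.001, -0.002, -1.0]]
ft_force: [0.1, -0.3, -0.7]
grip_width: 0.185
grip_force: 50.0
```

```bash
python3 -c "
from h import *
to(.640,.0655,.200,1.9)
t=optics.get_image('top');s=optics.get_image('side')
z=lambda im,x,y,w,h,k:cv2.resize(np.ascontiguousarray(im['pixels'][y:y+h,x:x+w,::-1]),None,fx=k,fy=k)
cv2.imwrite('pics/d.png',np.hstack([z(t,120,120,100,110,4),z(s,165,60,100,110,4)]))"
```

```text
t 9.2 pos [0.5572 0.3086 0.2101] yaw 1.75 j6 21.861945481488455 z [-0.002 -0.001 -1.   ] ft [ 0.1 -0.3 -0.7] w 0.18494932675720135 49.95635211467743
delta tool units [-1.2278  0.3769  0.0506] spin -0.019
```

View pics/d.png

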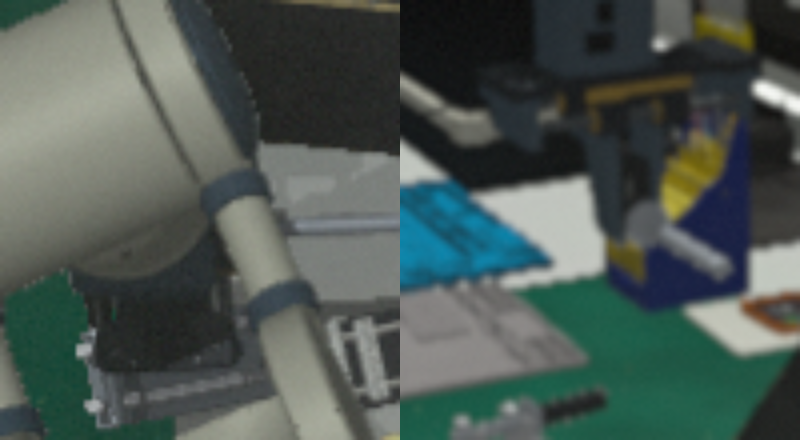

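The axle is held with its rod pointing at the stand: collar at about (645,220) and tip at (722,268) in the side crop. I'll carry it across at this height, then check that it is level.

move_arm([
  {"x": -0.05, "y": 0.02, "z": 0, "spin": -0.02},
  {"x": -0.1, "y": 0.03, "z": 0, "spin": 0},
  {"x": -0.14, "y": 0.042, "z": 0, "spin": 0},
  {"x": -0.14, "y": 0.042, "z": 0, "spin": 0},
  {"x": -0.14, "y": 0.042, "z": 0, "spin": 0},
  {"x": -0.14, "y": 0.042, "z": 0, "spin": 0},
  {"x": -0.14, "y": 0.042, "z": 0, "spin": 0},
  {"x": -0.14, "y": 0.042, "z": 0, "spin": 0},
  {"x": -0.12, "y": 0.04, "z": 0.02, "spin": 0},
  {"x": -0.08, "y": 0.025, "z": 0.03, "spin": 0},
  {"x": -0.04, "y": 0.012, "z": 0, "spin": 0},
  {"x": 0, "y": 0, "z": 0, "spin": 0},
  {"x": 0, "y": 0, "z": 0, "spin": 0},
])

```text
t: 10.6
eef_pos: [0.6412, 0.0661, 0.2014]
ee_rot: [[-0.033, 0.999, -0.0], [0.999, 0.033, 0.0], [0.0, -0.0, -1.0]]
ft_force: [-0.3, 0.2, -0.5]
grip_width: 0.186
grip_force: 50.0
```

```bash
python3 -c "
from h import *
to(.640,.0655,.054,1.9)
t=optics.get_image('top');s=optics.get_image('side')
st=manip.state();R=np.array(st['ee_rot']);p=np.array(st['eef_pos'])-.0177*R[:,2]
for im,n in((t,'top'),(s,'side')):
  for d in(.0317,.1437): print(n,proj(im,p-R[:,0]*d))
  print(models.spot_in('long_axle_tip',n)[:2],models.spot_in('wire_reel',n)[:1])
z=lambda im,x,y,w,h,k:cv2.resize(np.ascontiguousarray(im['pixels'][y:y+h,x:x+w,::-1]),None,fx=k,fy=k)
cv2.imwrite('pics/e.png',np.hstack([z(t,260,115,100,120,4),z(s,280,125,100,120,4)]))"
```

```text
t 10.6 pos [0.6412 0.0661 0.2014] yaw 1.86 j6 -1.2949974133864566 z [-0.  0. -1.] ft [-0.3  0.2 -0.5] w 0.18559478741213495 49.957235455513
delta tool units [-0.0032 -0.0061  0.737 ] spin -0.004
top [278.36921033 142.47742854]
top [323.0258768  140.40222879]
[{'location': [338.0, 146.1], 'conf': 0.71}] [{'location': [333.5, 148.8], 'conf': 0.89}]
side [299.03285228 139.3301105 ]
side [326.83118085 154.24138331]
[{'location': [307.7, 144.0], 'conf': 0.65}] [{'location': [329.9, 217.4], 'conf': 0.61}]
```

View pics/e.png

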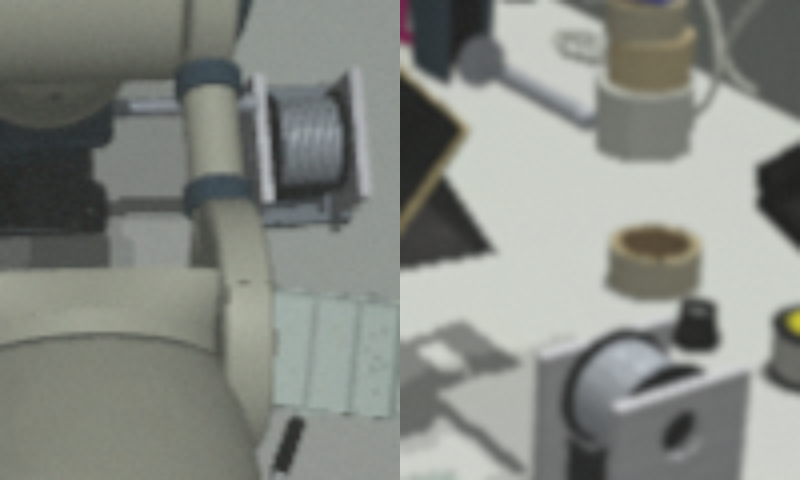

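The side view shows the collar at (482,58) and the tip at (590,118) in the crop, within 1.5 px of the prediction. The axle is level and aligned, so I'll descend.

move_arm([
  {"x": -0.003, "y": -0.006, "z": 0.04, "spin": 0},
  {"x": 0, "y": 0, "z": 0.1, "spin": 0},
  {"x": 0, "y": 0, "z": 0.13, "spin": 0},
  {"x": 0, "y": 0, "z": 0.13, "spin": 0},
  {"x": 0, "y": 0, "z": 0.13, "spin": 0},
  {"x": 0, "y": 0, "z": 0.1, "spin": 0},
  {"x": 0, "y": 0, "z": 0.07, "spin": 0},
  {"x": 0, "y": 0, "z": 0.04, "spin": 0},
  {"x": 0, "y": 0, "z": 0, "spin": 0},
  {"x": 0, "y": 0, "z": 0, "spin": 0},
])

```text
t: 11.9
eef_pos: [0.6407, 0.0648, 0.054]
ee_rot: [[-0.032, 0.999, 0.001], [0.999, 0.032, 0.0], [-0.0, 0.001, -1.0]]
ft_force: [0.9, 0.1, -1.7]
grip_width: 0.187
grip_force: 50.0
```

```bash
python3 -c "
from h import *
to(.6441,-.061,.053,1.9)
t=optics.get_image('top');s=optics.get_image('side')
st=manip.state();R=np.array(st['ee_rot']);p=np.array(st['eef_pos'])-.0177*R[:,2]
for im,n in((t,'top'),(s,'side')):
  for d in(.0317,.1437): print(n,proj(im,p-R[:,0]*d))
z=lambda im,x,y,w,h,k:cv2.resize(np.ascontiguousarray(im['pixels'][y:y+h,x:x+w,::-1]),None,fx=k,fy=k,interpolation=cv2.INTER_CUBIC)
cv2.imwrite('pics/f.png',np.hstack([z(t,285,115,80,90,5),z(s,295,175,80,90,5)]))"
```

```text
t 11.9 pos [0.6407 0.0648 0.054 ] yaw 1.86 j6 -1.3881066660555916 z [ 0.001  0.    -1.   ] ft [ 0.9  0.1 -1.7] w 0.18675506138180292 49.95659530162811
delta tool units [-0.6294 -0.0034  0.0048] spin -0.006
top [275.1887989  152.60938712]
top [314.74553602 150.7686255 ]
side [298.13473255 195.04619318]
side [324.25880033 213.47052665]
```

View pics/f.png

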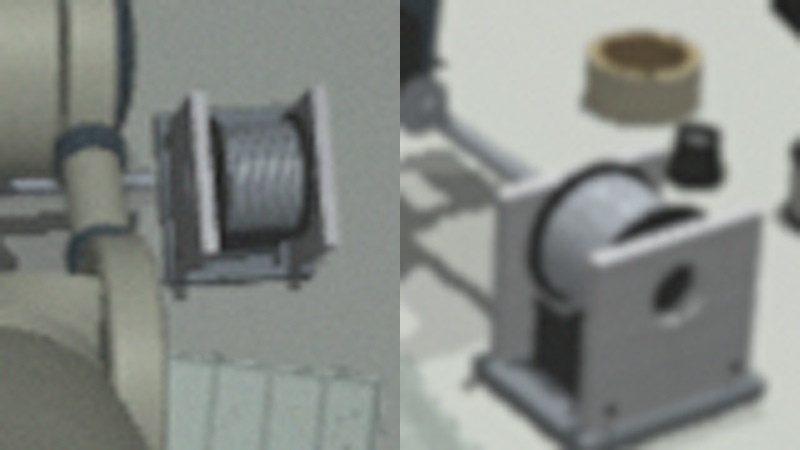

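The rod is in line with the first plate's hole in the top view (row about 182 in the crop, as predicted). I'll insert in two stages and watch the force.

move_arm([
  {"x": -0.02, "y": -0.003, "z": 0, "spin": 0},
  {"x": -0.04, "y": 0, "z": 0, "spin": 0},
  {"x": -0.04, "y": 0, "z": 0, "spin": 0},
  {"x": -0.04, "y": 0, "z": 0, "spin": 0},
  {"x": -0.04, "y": 0, "z": 0, "spin": 0},
  {"x": -0.04, "y": 0, "z": 0, "spin": 0},
  {"x": -0.04, "y": 0, "z": 0, "spin": 0},
  {"x": -0.03, "y": 0, "z": 0, "spin": 0},
  {"x": 0, "y": 0, "z": 0, "spin": 0},
])

```text
t: 12.9
eef_pos: [0.6416, 0.0059, 0.0533]
ee_rot: [[-0.032, 1.0, 0.0], [1.0, 0.032, -0.0], [-0.0, 0.0, -1.0]]
ft_force: [1.1, 0.2, -0.1]
grip_width: 0.19
grip_force: 50.0
```

```bash
python3 -c "
from h import *
to(.6441,-.061,.053,1.9)"
```

```text
t 12.9 pos [0.6416 0.0059 0.0533] yaw 1.81 j6 -6.603594886676777 z [ 0. -0. -1.] ft [ 1.1  0.2 -0.1] w 0.19013710390211483 49.95655596256256
delta tool units [-0.335   0.002   0.0015] spin -0.011
```

No contact force and the tip is inside the first plate, so I'll continue.

move_arm([
  {"x": -0.02, "y": 0.001, "z": 0, "spin": -0.01},
  {"x": -0.04, "y": 0, "z": 0, "spin": 0},
  {"x": -0.04, "y": 0, "z": 0, "spin": 0},
  {"x": -0.04, "y": 0, "z": 0, "spin": 0},
  {"x": -0.04, "y": 0, "z": 0, "spin": 0},
  {"x": -0.04, "y": 0, "z": 0, "spin": 0},
  {"x": -0.04, "y": 0, "z": 0, "spin": 0},
  {"x": -0.04, "y": 0, "z": 0, "spin": 0},
  {"x": -0.03, "y": 0, "z": 0, "spin": 0},
  {"x": 0, "y": 0, "z": 0, "spin": 0},
  {"x": 0, "y": 0, "z": 0, "spin": 0},
])

```text
t: 14.0
eef_pos: [0.6439, -0.0592, 0.0533]
ee_rot: [[-0.034, 0.999, -0.0], [0.999, 0.034, 0.0], [0.0, -0.0, -1.0]]
ft_force: [-0.3, -0.2, 0.4]
grip_width: 0.185
grip_force: 50.0
```

```bash
python3 -c "
from h import *
to(.6441,-.061,.046,1.9)
t=optics.get_image('top');s=optics.get_image('side')
z=lambda im,x,y,w,h,k:cv2.resize(np.ascontiguousarray(im['pixels'][y:y+h,x:x+w,::-1]),None,fx=k,fy=k,interpolation=cv2.INTER_CUBIC)
cv2.imwrite('pics/g.png',np.hstack([z(t,285,115,80,90,5),z(s,295,175,80,90,5)]))"
```

```text
t 14.0 pos [ 0.6439 -0.0592  0.0533] yaw 1.92 j6 -12.462782262511666 z [-0.  0. -1.] ft [-0.3 -0.2  0.4] w 0.1846541087679271 49.95666682720184
delta tool units [-0.0093  0.0006  0.0365] spin 0.002
```

View pics/g.png

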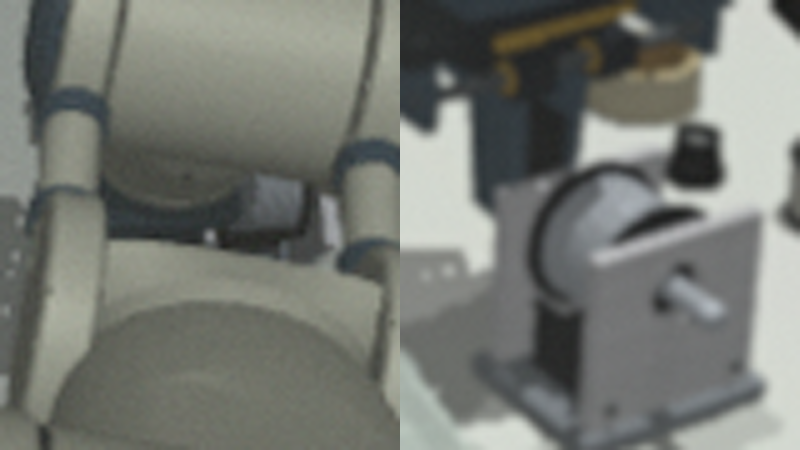

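The rod end sticks well out of the second plate, with its tip at about (718,312) in the side crop. I'll lower it into the holes and release.

move_arm([
  {"x": -0.005, "y": 0, "z": 0.015, "spin": 0},
  {"x": 0, "y": 0, "z": 0.015, "spin": 0},
  {"x": 0, "y": 0, "z": 0.01, "spin": 0},
  {"x": 0, "y": 0, "z": 0, "spin": 0},
  {"x": 0, "y": 0, "z": 0, "spin": 0},
])

```text
t: 14.6
eef_pos: [0.644, -0.0601, 0.0452]
ee_rot: [[-0.034, 0.999, -0.0], [0.999, 0.034, 0.0], [0.0, -0.0, -1.0]]
ft_force: [-0.2, -0.5, 0.4]
grip_width: 0.187
grip_force: 50.0
```

move_arm([
  {"x": 0, "y": 0, "z": 0, "spin": 0},
  {"x": 0, "y": 0, "z": 0, "spin": 0},
  {"x": 0, "y": 0, "z": 0, "spin": 0},
  {"x": 0, "y": 0, "z": 0, "spin": 0},
  {"x": 0, "y": 0, "z": 0, "spin": 0},
  {"x": 0, "y": 0, "z": 0, "spin": 0},
  {"x": 0, "y": 0, "z": 0, "spin": 0},
  {"x": 0, "y": 0, "z": 0, "spin": 0},
  {"x": 0, "y": 0, "z": 0, "spin": 0},
  {"x": 0, "y": 0, "z": 0, "spin": 0},
], grip=0)

```text
t: 15.6
eef_pos: [0.644, -0.0601, 0.0453]
ee_rot: [[-0.034, 0.999, -0.0], [0.999, 0.034, 0.0], [0.0, -0.0, -1.0]]
ft_force: [-0.1, 0.4, 0.4]
grip_width: 0.994
grip_force: 0.0
```

move_arm([
  {"x": 0, "y": 0, "z": -0.04, "spin": 0},
  {"x": 0, "y": 0, "z": -0.08, "spin": 0},
  {"x": 0, "y": 0, "z": -0.12, "spin": 0},
  {"x": 0, "y": 0, "z": -0.15, "spin": 0},
  {"x": 0, "y": 0, "z": -0.15, "spin": 0},
  {"x": 0, "y": 0, "z": -0.15, "spin": 0},
  {"x": 0.1, "y": 0, "z": -0.1, "spin": 0},
  {"x": 0.2, "y": 0, "z": 0, "spin": 0},
  {"x": 0.2, "y": 0, "z": 0, "spin": 0},
  {"x": 0.2, "y": 0, "z": 0, "spin": 0},
  {"x": 0.2, "y": 0, "z": 0, "spin": 0},
  {"x": 0.1, "y": 0, "z": 0, "spin": 0},
  {"x": 0, "y": 0, "z": 0, "spin": 0},
])

```text
t: 16.9
eef_pos: [0.6368, 0.1426, 0.2039]
ee_rot: [[-0.037, 0.999, 0.0], [0.999, 0.037, 0.001], [0.001, 0.0, -1.0]]
ft_force: [0.1, -0.4, 0.0]
grip_width: 1.0
grip_force: 0.0
```

```bash
python3 -c "
from h import *
to(.6441,-.061,.046,1.9)
t=optics.get_image('top');s=optics.get_image('side')
z=lambda im,x,y,w,h,k:cv2.resize(np.ascontiguousarray(im['pixels'][y:y+h,x:x+w,::-1]),None,fx=k,fy=k,interpolation=cv2.INTER_CUBIC)
cv2.imwrite('pics/i.png',np.hstack([z(t,285,115,80,90,5),z(s,295,175,80,90,5)]))"
```

```text
t 16.9 pos [0.6368 0.1426 0.2039] yaw 2.11 j6 5.245322331718835 z [ 0.     0.001 -1.   ] ft [ 0.1 -0.4  0. ] w 0.9995698468076003 0.0
delta tool units [-1.0191 -0.0015  0.789 ] spin 0.026
```

View pics/i.png

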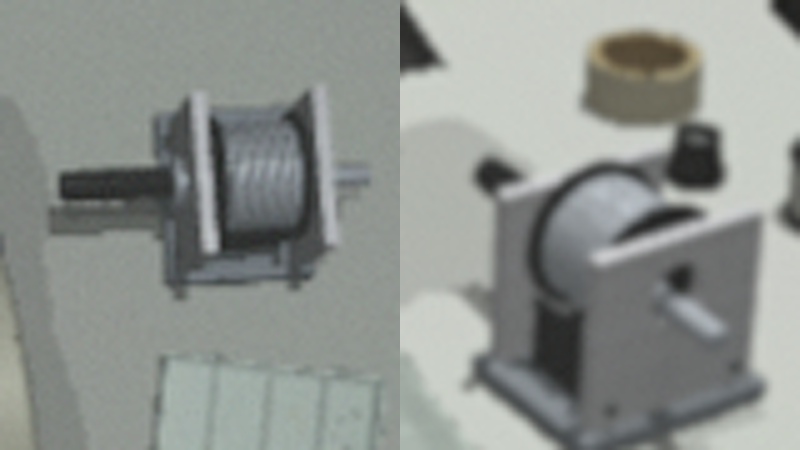

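The axle lies level through both plates and the reel: grip end at (62,184) and tip at (370,174) in the top crop, collar just outside the first plate, robot clear. I'll hand in the job.

```bash
python3 -c "
from h import *
print(workorder.close_job())"
```

```text
the job is handed in; nothing more can be done
None
```

The long axle is fitted through both plates and the reel and lies free in the holes, the short axle was never touched, and the job was handed in at about 17 s; the hand-in gave no verdict.

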